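# Find the punch that fits the staking stand, run it home and hold it raised

### The arm

A 6-joint arm with a two-finger parallel gripper is mounted at the origin on the work surface; the furniture and walls round the work are solid. World frame = base frame: x ahead of the robot, y to its left, z up, the work surface at z = 0. Lengths are in mm, angles in rad, forces in N, time in s.
With the tool pointing down it reaches from about 275 to 875 mm from the base axis. Payload 12.5 kg.
Tool frame: the origin (TCP) lies at the centre of the arm's flange, where the gripper is bolted on; the fingertips stand 173 mm ahead of it and the grasp point (between the pads) lies 155 mm ahead of it; z points along the fingers, y is the line along which they close (so a half turn about z gives the same grasp; the last joint's range is limited). The gripper opens to 85 mm and grips with 20 to 120 N. Pads are 22 mm wide; open, the fingers measure 114 mm over their backs; the gripper's body (76 mm by 85 mm) begins 54 mm behind the grasp point. The pads swing forward as they close: fully open they stand 13 mm farther back than shut.
Start: joints at [1.128, 0.351, 1.652, -0, 1.139, -0.085], TCP at [192.587, 515.166, 404.69] pointing down, gripper open.
Joint ranges: [-2.75, 2.75], [-0.79, 2.1], [0.01, 2.65], [-1.57, 4.71], [0.07, 3.14], [-2.87, 2.87]. Speed limits (rad/s): [2.22, 2.22, 2.79, 3.14, 3.14, 3.14].

### API

Orientations are given as a unit quaternion [x, y, z, w].
In Python, from station import status, vision, robot gives the robot as it stands.
- The arm moves only by the tool jog_arm, never from a script. Its argument "commands" is a list of rows, each a list of 6 numbers: the shift along the tool's x, y, z in mm, then the turn, a rotation vector about the tool's x, y, z in degrees. In form: [[x, y, z, rx, ry, rz], ...]. A call has exactly 5 rows; each row shifts and turns the commanded pose from where the row before left it, along the tool's axes as they then stand; what a row does not reach is not made up. A row lasts 1/12 s, in which the tool goes at most 41.7 mm and 7.16 degrees, less where a joint would pass 70% of its speed; a pose out of reach is approached as far as the arm can. A call is refused whole if a number of a shift passes 41.7 or a number of a turn 7.16, either way. A call with a gripper value outside its range is refused whole. "claw" is the opening, from 0 (shut) to 1 (fully open), set as the call begins (left out, the last holds). The fingers move at their own pace and stop on an object; "newtons" is the grip in N (left out, the last holds). Time passes only in rows, so rows that do not move let the fingers close, or fill a call up. It gives the time, the measured TCP pose, the force, the opening and the grip force at its end, in the units of the state.
- status.sense(): the state, without advancing time (a new reading comes with each control period).
- vision.camera(name): name is "scene" or "top"; returns the picture (400x640x3 uint8, blue, green, red); there is no depth.
- vision.camera_model(name): a dict with "fx", "fy", "cx", "cy" (pixels), "camera_from_world" (4x4, takes a point from world to camera coordinates). Camera axes: x right, y up, looking along -z (the intrinsics and any distortion apply to the point x, -y, -z); pixel columns grow to the right and rows downward; lengths in mm; the calibration is good to about 2 mm. A picture is of the moment at which its call begins. camera_model takes no time and is no camera call.
- robot.close_job(): hands the job in; it is judged then, once.
The state is a dict: "time": time; "q": joint angles; "joint_vel": joint speeds; "effort": joint torques, N m; "eef_pos": TCP position; "orientation": TCP orientation; "contact_force": force on the tool from outside, world axes, zero at the start; "torque": the same for the moment, N m; "finger_gap": finger opening in mm; "grip_force": force on a finger pad.
Only numpy, scipy, OpenCV 4.12 (cv2) and the standard library are available. Lean on these libraries where they do the work, as an engineer would, in place of code of your own. Each camera call takes 0.05 s, during which the arm holds its last target. There are 200 camera calls.

### The job

The two punches in the rack look alike, but only one runs in the guide of the staking stand: find out which, by trying if you cannot tell, and see that the one that does not fit ends standing in the rack. Slide the fitting punch down through the guide until its foot rests on the die plate, then draw it straight up again, only until the dark groove on its shank has just come clear above the guide, and finish while holding it there, still in the guide and not jammed, so that a watch movement can be slipped under it. Do not shift or tip the stand, and leave the two watch movements and the loupe where they are.

Things in the scene. Friction and masses are not known exactly. Their poses are not given: they have to be found in the camera images.
- stand: loose C-shaped staking stand, some 1.8 kg: grey base 134 x 92 x 18 mm (x -47 to +87), steel die plate d 64 mm, top at 30 mm, and over it a steel guide boss, d 36 mm, from 75 to 115 mm height, with a vertical through bore, d 12 mm, in line with the die's centre. Column from x = 50 mm, 114 mm high. Origin: on the bench under the bore; z up; x from the bore to the column
- die (a point): centre of the die plate's top face, on the bore's axis, 30 mm above the bench: here the foot of a punch rests when fully home. Axes as the stand's
- guide_mouth (a point): centre of the bore's mouth in the top face of the guide boss, 115 mm above the bench, 85 mm above the die plate. Axes as the stand's
- rack: fixed punch rack: wooden foot 66 x 160 mm, top at 12 mm, on which the punches' feet stand; above it an aluminium plate 56 x 150 mm from 40 to 46 mm height (corner nuts to 49 mm) with three 18 mm holes along the rack's y at -50, 0, +50 mm. The punches start in the outer two, either way round; the middle is empty. Origin: on the bench under the middle hole; z up
- punch_a: one of two loose steel punches, 130 mm long, upright in the rack. Origin: centre of the flat foot; z up the shank. Foot chamfer 2 mm on the radius, 2.5 mm high; round shank; dark groove at 58.5 to 61.5 mm; dark knurled round knob, d 18 mm, from 98 to 130 mm, to grip. Shank d 11 mm on one (fits), 14 mm on the other (stops at the guide's mouth); which of punch_a and punch_b is which: try or look
- punch_b: one of two loose steel punches, 130 mm long, upright in the rack. Origin: centre of the flat foot; z up the shank. Foot chamfer 2 mm on the radius, 2.5 mm high; round shank; dark groove at 58.5 to 61.5 mm; dark knurled round knob, d 18 mm, from 98 to 130 mm, to grip. Shank d 11 mm on one (fits), 14 mm on the other (stops at the guide's mouth); which of punch_a and punch_b is which: try or look
- movement: bystander: round watch movement, 38 mm in diameter and 9 mm high, lying on the bench beside the stand. Origin: centre of its underside
- next_movement: bystander: round watch movement, 38 mm in diameter and 9 mm high, lying on the bench. Origin: centre of its underside
- open_loupe: bystander: black eye loupe, 34 mm in diameter and 32 mm high, standing on the bench beside the stand. Origin: centre of its underside
There are look-alikes about, which are no part of the job. Several things have the shape of the rack; the one meant has the colours described above. Several things have the shape of the stand; the one meant has the colours described above.

How it is judged (in metres and radians):
On the way:
1. the punch that fits stands in the guide with its foot on the die plate (z of punch_a in the frame of die between -0.003 and 0.003 m and horizontal distance between punch_a and die below 0.005 m and angle between the z axis of punch_a and the z axis of stand, either way round below 0.06 rad), for 0.2 s.
At the end, for the whole second after the job is handed in: Fitting punch still in the fingers, in the bore (5 mm, 0.06 rad), foot 23 to 36 mm above the die plate (groove just clear of the guide), under 15 N on the stand. Other punch upright and free in a rack hole. Stand flat, moved under 20 mm (z of punch_a in the frame of die between 0.023 and 0.036 m and horizontal distance between punch_a and die below 0.005 m and angle between the z axis of punch_a and the z axis of stand, either way round below 0.06 rad and linear speed of each of punch_a, punch_b, stand below 0.01 m/s and contact force between the fingers and punch_a above 2 N and contact force between punch_a and stand below 15 N and z of punch_b in the frame of rack between 0.008 and 0.016 m and x of punch_b in the frame of rack between -0.012 and 0.012 m and y of punch_b in the frame of rack between -0.06 and 0.06 m and angle between punch_b's own z axis and vertical below 0.2 rad and contact force between the fingers and punch_b below 0.2 N and distance of stand from where it was at the start of the episode below 0.02 m and angle between stand's own z axis and vertical below 0.02 rad and height (world z) of stand below 0.003 m); the arm keeps its last pose, push and grip.
It fails at once if the stand is tipped, lifted or shoved more than 30 mm (distance of stand from where it was at the start of the episode above 0.03 m or angle between stand's own z axis and vertical above 0.1 rad).
It fails at once if a watch movement or the loupe is disturbed (moved more than 20 mm) (distance of any of movement, next_movement, open_loupe from where it was at the start of the episode above 0.02 m).
It also fails if it takes over 72 s, if anything falls off the work surface, if the arm or the gripper's body presses on something with over 40 N, if the wrist force passes 120 N, or if a joint passes its speed limit or range.

## Working session

There is one attempt and no reset: what is moved stays moved. The work goes in short steps, Python scripts to look and compute and a tool call to move; the robot and the scene stay as the last step left them, time stands still between calls to the robot, and variables do not carry over. Pictures are saved under pics/ and viewed, at most 10 in all, crops included, and the job is handed in when it is done.

Besides the shell and the picture viewer there is one more tool, called after "Emit:" by a JSON object that holds its "method" and its "body". jog_arm: Moves the arm, as the interface text tells. Its arguments: {"type":"object","properties":{"commands":{"type":"array"},"claw":{"type":"number"},"newtons":{"type":"number"}},"required":["commands"]}

```bash
ls; mkdir -p pics; python3 - <<'E'
from station import status, vision, robot
import cv2,numpy as np
s=status.sense();print(s)
for n in("scene","top"):
    cv2.imwrite(f"pics/{n}0.png",vision.camera(n)); m=vision.camera_model(n);print(n,m)
E
```

```text
pics
{'time': 0.0, 'q': array([ 1.12843338e+00,  3.51219617e-01,  1.65244174e+00,  1.39039260e-05,
        1.13909384e+00, -8.45921374e-02]), 'joint_vel': array([-0.00156908,  0.00021827,  0.00106408, -0.00090802,  0.00080459,
        0.00100847]), 'effort': array([-1.86440238e-04, -5.06093860e+01, -2.91417038e+01, -8.19854836e-05,
        4.35911876e-03,  6.87278245e-06]), 'eef_pos': array([192.51528696, 515.06123444, 404.16069835]), 'orientation': array([ 1.77935713e-01,  9.84041942e-01, -5.59566597e-04, -1.57480422e-04]), 'contact_force': array([-0.2873438 ,  0.75740333,  0.98883656]), 'torque': array([-0.01031709, -0.03268972,  0.0257702 ]), 'grip_force': 0.0, 'finger_gap': 85.61000297606903}
scene {'fx': 475.5088349615823, 'fy': 475.5088349615823, 'cx': 316.39317409992816, 'cy': 195.82683488401358, 'camera_from_world': array([[-8.72056255e-01,  4.89159037e-01, -1.55346287e-02,
         4.01871213e+02],
       [-4.05427550e-01, -7.04274950e-01,  5.82773795e-01,
         2.76304529e+02],
       [ 2.74128419e-01,  5.14509700e-01,  8.12485925e-01,
        -1.84717371e+03],
       [ 0.00000000e+00,  0.00000000e+00,  0.00000000e+00,
         1.00000000e+00]])}
top {'fx': 467.6912025658285, 'fy': 467.6912025658285, 'cx': 324.4346418388741, 'cy': 200.9631821423498, 'camera_from_world': array([[-2.17735549e-02, -9.99729365e-01,  8.19206644e-03,
         1.39117261e+02],
       [ 9.92255193e-01, -2.06070141e-02,  1.22494827e-01,
        -5.39276851e+02],
       [-1.22292862e-01,  1.07957683e-02,  9.92435342e-01,
        -1.48835351e+03],
       [ 0.00000000e+00,  0.00000000e+00,  0.00000000e+00,
         1.00000000e+00]])}
```

View pics/scene0.png

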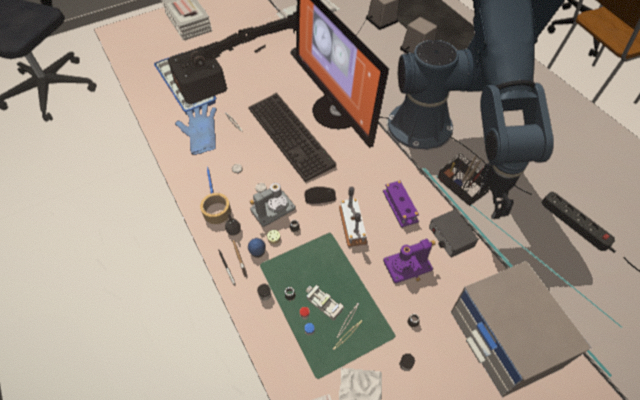

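View pics/top0.png

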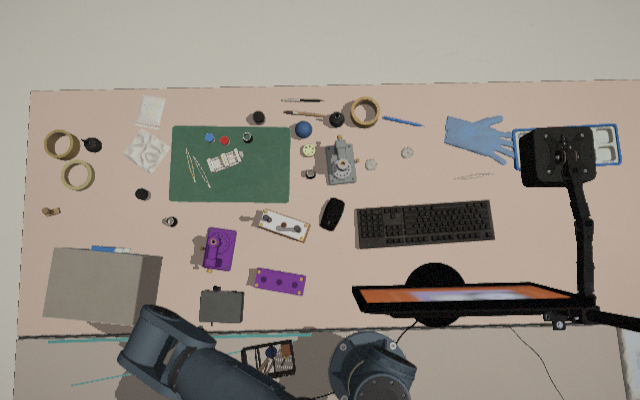

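The stand-shaped things in the top view are the grey one at (341,160) and a purple one at (219,249). The rack-shaped things are the aluminium and wood one at (283,224) and a purple one at (280,281). The grey stand and the aluminium rack match the described colours, so I'll confirm them in one enlarged crop.

```bash
python3 - <<'E'
import cv2,numpy as np
s=cv2.imread("pics/scene0.png");t=cv2.imread("pics/top0.png")
def c(i,x,y,w,h,k=5): return cv2.resize(i[y:y+h,x:x+w],None,fx=k,fy=k,interpolation=cv2.INTER_CUBIC)
# scene: stand x245-315,y175-235 ; rack 325-385,180-250 ; top stand 315-385 ; rack 240-315
a=np.hstack([c(s,240,178,80,58),c(s,320,183,80,70)[:290]])
b=np.hstack([c(t,300,130,80,60),c(t,238,192,80,60)])
cv2.imwrite("pics/crop1.png",np.vstack([a,b]))
E
```

```text
(no output)
```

View pics/crop1.png

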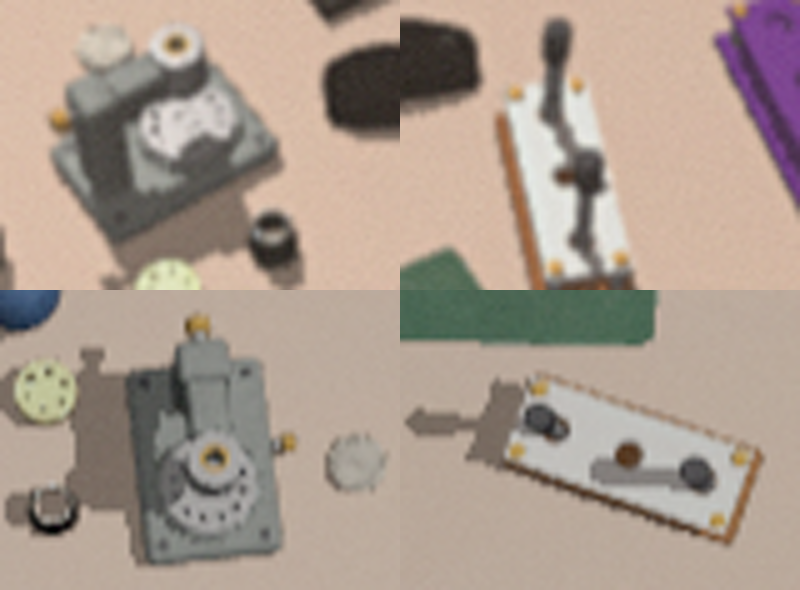

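The crop confirms both: the grey stand has its bore at about scene (275,186.5) and top (342.6,163.2). The aluminium and wood rack has its knobs at scene (351,188) and (357.6,214.6), top (297,228) and (265.8,217). Next I'll triangulate these and compare the shank widths.

```bash
cat > h.py <<'E'
import numpy as np,cv2
from station import status, vision
from scipy.optimize import least_squares
M={n:vision.camera_model(n) for n in("scene","top")}
def proj(n,p):
    m=M[n];q=(m["camera_from_world"]@np.append(p,1))[:3]
    return np.array([m["cx"]+m["fx"]*q[0]/-q[2],m["cy"]-m["fy"]*q[1]/-q[2]])
def tri(s,t):
    r=least_squares(lambda p:np.r_[proj("scene",p)-s,proj("top",p)-t],[500,200,100])
    return r.x.round(1),r.fun.round(2)
def atz(n,px,z):
    r=least_squares(lambda p:proj(n,[p[0],p[1],z])-px,[500,200]);return r.x.round(1)
E
python3 - <<'E'
from h import *
d=lambda *a:np.array(a)-.4
print("bore",tri(d(275.2,187),d(343,163.6)))
print("kTopView right",tri(d(351.2,188.6),d(297.4,228.4)))
print("kTopView left",tri(d(358,215),d(266.2,217.4)))
print("bore z115",atz("top",d(343,163.6),115),atz("scene",d(275.2,187),115))
for n,px in(("R",d(297.4,228.4)),("L",d(266.2,217.4))):print(n,atz("top",px,142))
for n,px in(("R",d(351.2,188.6)),("L",d(358,215))):print(n,atz("scene",px,142))
# plate corner nuts top view (z 49) 
for u,v in((541,389),(742,457),(517,451),(718,520)): print("nut",atz("top",d(238+(u-400)/5,192+(v-290)/5),49))
for u,v in((516,92),(577,84),(556,268),(621,257)): print("nutS",atz("scene",d(320+(u-400)/5,183+v/5),49))
print("midhole",atz("top",d(283.6,225),46))
# base corners
for u,v in((130,372),(263,362),(148,562),(281,550)): print("base",atz("top",d(300+u/5,130+(v-290)/5),18))
for nm,(u,v) in dict(mov=(357,463),loupe=(52,500),next=(45,391)).items(): print(nm,atz("top",d(300+u/5,130+(v-290)/5),9))
g=cv2.cvtColor(cv2.imread("pics/scene0.png"),6)
for y in list(range(186,208)): print(y,g[y,343:360])
print()
for y in range(212,236): print(y,g[y,350:366])
E
```

```text
bore (array([650.5,  68.7, 112.4]), array([ 0.41,  0.08,  0.22, -0.33]))
kTopView right (array([450.5, 212. , 136.5]), array([ 0.57,  0.07,  0.32, -0.44]))
kTopView left (array([485.2, 306. , 135. ]), array([ 0.31,  0.03,  0.18, -0.25]))
bore z115 [649.   69.5] [652.2  69.6]
R [448.8 212.7]
L [483.8 305.8]
R [454.3 214.2]
L [488.7 309.1]
nut [510.3 316.4]
nut [463.9 188.4]
nut [470.8 332. ]
nut [424.1 204.3]
nutS [465.4 189.4]
nutS [426.8 204.1]
nutS [513.8 318.3]
nutS [473.8 331.8]
midhole [467.  261.4]
base [728.3 119.6]
base [733.4  30.7]
base [599.9 110.5]
base [606.2  22.5]
mov [665.4 -30.7]
loupe [644.4 173.2]
next [718.6 176.6]
186 [189 193 189 191 191 187 169 159 151 151 171 187 194 191 191 189 191]
187 [193 191 189 191 190 177 141 114 103 106 130 170 188 193 189 192 191]
188 [189 192 189 190 189 163 112  87  85  84 101 149 183 192 191 189 188]
189 [189 188 192 190 181 152  93  80  78  78  89 137 185 193 191 193 191]
190 [187 190 190 191 183 131  78  66  68  65  82 140 188 190 192 190 190]
191 [190 192 191 192 181 126  70  50  63  61  85 148 188 194 190 190 191]
192 [191 188 
[... 2151 characters left out ...]

226 [221 223 225 228 214 137  80  88 150 216 226 222 221 218 202 190]
227 [222 224 222 227 211 136  76  89 153 220 226 223 222 222 205 191]
228 [223 223 226 223 189 116  75  95 165 221 227 221 223 223 214 192]
229 [223 224 225 201 147  95  76  97 156 213 226 222 224 223 217 195]
230 [224 224 218 177 103  78  79  85 133 196 225 227 223 225 219 200]
231 [223 223 218 171  98  78  76  80 117 189 220 224 223 224 223 206]
232 [226 224 226 195 138 102  87  83 126 190 214 224 224 218 211 208]
233 [226 224 224 220 195 161 110  94 125 172 208 225 214 195 192 197]
234 [217 215 222 226 223 203 143 113 118 137 184 216 202 175 161 175]
235 [196 190 205 224 225 222 193 144 117 121 159 215 209 161 140 154]
```

Triangulation puts the left knob (top view) at about (485.7,307) and the right one at about (451.5,213.6). The left shank is about 3.0 px wide against 3.6 px for the right, so the left punch should be the one that fits, and I'll try it first.

```bash
cat >> h.py <<'E'
from scipy.spatial.transform import Rotation as R
def go(x,y,z):
    s=status.sense();r=R.from_quat(s["orientation"])
    print("t",round(s["time"],2),"pos",s["eef_pos"].round(1),"tool d",r.inv().apply(np.array([x,y,z])-s["eef_pos"]).round(1),
     "rot",(r.inv()*R.from_quat([.1779,.98405,0,0])).as_rotvec(degrees=True).round(2),"F",s["contact_force"].round(1),"gap",s["finger_gap"].round(1),"grip",s["grip_force"])
E
python3 -c "
from h import *
go(485.7,307,404)"
```

```text
Traceback (most recent call last):
  File "h.py", line 17, in go
    "rot",(r.inv()*R.from_quat([.1779,.98405,0,0])).as_rotvec(degrees=True).round(2),"F",s["contact_force"].round(1),"gap",s["finger_gap"].round(1),"grip",s["grip_force"])
                                                                                                                           ^^^^^^^^^^^^^^^^^^^^^
AttributeError: 'float' object has no attribute 'round'
```

```bash
sed -i 's/s\["finger_gap"\].round(1)/round(s["finger_gap"],1)/' h.py
python3 -c "
from h import *
go(485.7,307,404)"
```

```text
t 0.1 pos [192.5 515.1 404.2] tool d [-3.475e+02 -9.220e+01  3.000e-01] rot [-0.06 -0.   -0.01] F [-0.6  0.4 -1.3] gap 85.3 grip 0.0
```

Emit:
{"method": "jog_arm", "body": {"commands": [[-34,-9,0,0,0,0],[-34,-9,0,0,0,0],[-34,-9,0,0,0,0],[-34,-9,0,0,0,0],[-34,-9,0,0,0,0]], "claw": 0.7, "newtons": 60}}

```text
time: 0.52
eef_pos: [337.1, 412.3, 404.5]
orientation: [0.178, 0.984, -0.0, -0.0]
contact_force: [-0.4, 0.3, 0.1]
finger_gap: 59.5
grip_force: 0.0
```

Emit:
{"method": "jog_arm", "body": {"commands": [[-34,-9,0,0,0,0],[-34,-9,0,0,0,0],[-34,-9,0,0,0,0],[-34,-9,0,0,0,0],[-34,-9,0,0,0,0]]}}

```text
time: 0.93
eef_pos: [480.7, 310.5, 404.4]
orientation: [0.178, 0.984, -0.0, -0.0]
contact_force: [-0.1, 0.1, 0.9]
finger_gap: 59.6
grip_force: 0.0
```

Emit:
{"method": "jog_arm", "body": {"commands": [[-3,0,10,0,0,0],[-3,0,20,0,0,0],[0,0,20,0,0,0],[0,0,10,0,0,0],[0,0,0,0,0,0]]}}

```text
time: 1.35
eef_pos: [484.6, 309.6, 342.3]
orientation: [0.178, 0.984, -0.001, -0.002]
contact_force: [0.0, 0.7, 0.1]
finger_gap: 59.7
grip_force: 0.0
```

```bash
python3 - <<'E'
from h import *
go(485.7,307,281)
s=vision.camera("scene");t=vision.camera("top")
cv2.imwrite("pics/s1.png",s);cv2.imwrite("pics/t1.png",t)
c=lambda i,x,y:cv2.resize(i[y:y+110,x:x+80],None,fx=5,fy=5,interpolation=cv2.INTER_CUBIC)
cv2.imwrite("pics/crop2.png",np.hstack([c(s,315,145),c(t,230,170)]))
E
```

```text
t 1.35 pos [484.6 309.6 342.3] tool d [-2.1 -1.8 61.3] rot [-0.19 -0.17  0.  ] F [0.  0.7 0.1] gap 59.7 grip 0.0
```

View pics/crop2.png

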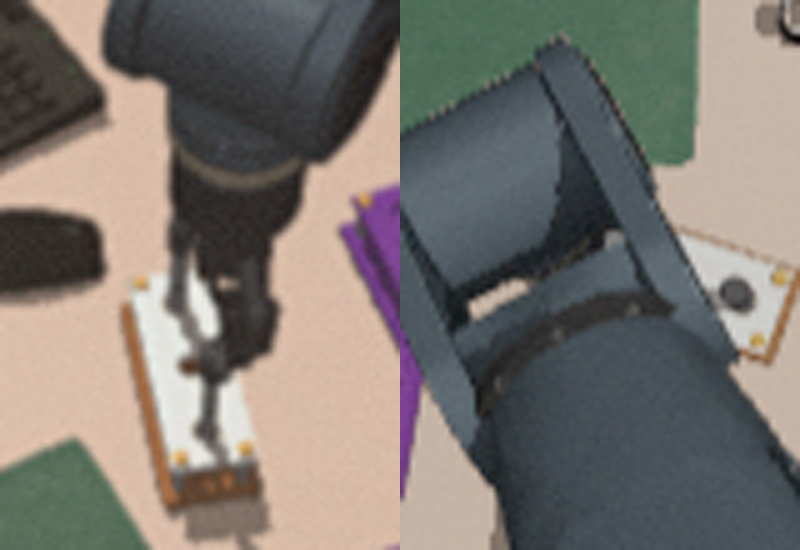

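The fingers straddle the left knob at scene px about (357,217), so I'll descend and close.

Emit:
{"method": "jog_arm", "body": {"commands": [[-1,-1,15,0,0,0],[-1,-1,15,0,0,0],[0,0,15,0,0,0],[0,0,10,0,0,0],[0,0,6,0,0,0]]}}

```text
time: 1.87
eef_pos: [486.3, 307.3, 283.6]
orientation: [0.178, 0.984, 0.0, 0.0]
contact_force: [-0.6, -1.3, 0.1]
finger_gap: 59.5
grip_force: 0.0
```

Emit:
{"method": "jog_arm", "body": {"commands": [[0,0,0,0,0,0],[0,0,0,0,0,0],[0,0,0,0,0,0],[0,0,0,0,0,0],[0,0,0,0,0,0]], "claw": 0, "newtons": 60}}

```text
time: 2.28
eef_pos: [486.6, 307.3, 284.7]
orientation: [0.178, 0.984, 0.001, 0.001]
contact_force: [-0.9, -0.1, 5.3]
finger_gap: 16.4
grip_force: 58.4
```

Emit:
{"method": "jog_arm", "body": {"commands": [[0,0,0,0,0,0],[0,0,0,0,0,0],[0,0,0,0,0,0],[0,0,0,0,0,0],[0,0,0,0,0,0]]}}

```text
time: 2.7
eef_pos: [486.6, 307.3, 284.7]
orientation: [0.178, 0.984, 0.001, 0.001]
contact_force: [0.8, 0.2, 6.7]
finger_gap: 16.4
grip_force: 58.4
```

```bash
python3 -c "
from h import *
go(485.7,307,281)"
```

```text
t 2.7 pos [486.6 307.3 284.7] tool d [ 0.8 -0.6  3.7] rot [ 0.07  0.07 -0.  ] F [0.8 0.2 6.7] gap 16.4 grip 58.401448130607605
```

Emit:
{"method": "jog_arm", "body": {"commands": [[0,0,-10,0,0,0],[0,0,-20,0,0,0],[0,0,-25,0,0,0],[0,0,-30,0,0,0],[0,0,-25,0,0,0]]}}

```text
time: 3.12
eef_pos: [486.2, 307.0, 396.1]
orientation: [0.178, 0.984, 0.0, 0.0]
contact_force: [-0.4, 0.0, -0.5]
finger_gap: 16.2
grip_force: 58.5
```

Emit:
{"method": "jog_arm", "body": {"commands": [[-15,-10,-10,0,0,0],[-28,-20,0,0,0,0],[-30,-21,0,0,0,0],[-30,-21,0,0,0,0],[-30,-21,0,0,0,0]]}}

```text
time: 3.53
eef_pos: [578.8, 172.0, 404.5]
orientation: [0.178, 0.984, 0.0, 0.0]
contact_force: [-0.9, 1.6, -2.0]
finger_gap: 16.1
grip_force: 58.6
```

Emit:
{"method": "jog_arm", "body": {"commands": [[-30,-21,0,0,0,0],[-30,-21,0,0,0,0],[-25,-18,0,0,0,0],[-10,-6,0,0,0,0],[0,0,0,0,0,0]]}}

```text
time: 3.95
eef_pos: [645.1, 76.2, 403.8]
orientation: [0.179, 0.984, -0.0, 0.0]
contact_force: [0.1, 0.5, -1.9]
finger_gap: 16.4
grip_force: 58.6
```

```bash
python3 - <<'E'
from h import *
go(650.6,69.5,402)
s=vision.camera("scene");t=vision.camera("top")
cv2.imwrite("pics/s2.png",s);cv2.imwrite("pics/t2.png",t)
c=lambda i,x,y:cv2.resize(i[y:y+110,x:x+80],None,fx=5,fy=5,interpolation=cv2.INTER_CUBIC)
cv2.imwrite("pics/crop3.png",np.hstack([c(s,235,125),c(t,300,110)]))
E
```

```text
t 3.95 pos [645.1  76.2 403.8] tool d [-7.5 -4.3  1.8] rot [-0.01  0.01 -0.17] F [ 0.1  0.5 -1.9] gap 16.4 grip 58.60906362533569
```

View pics/crop3.png

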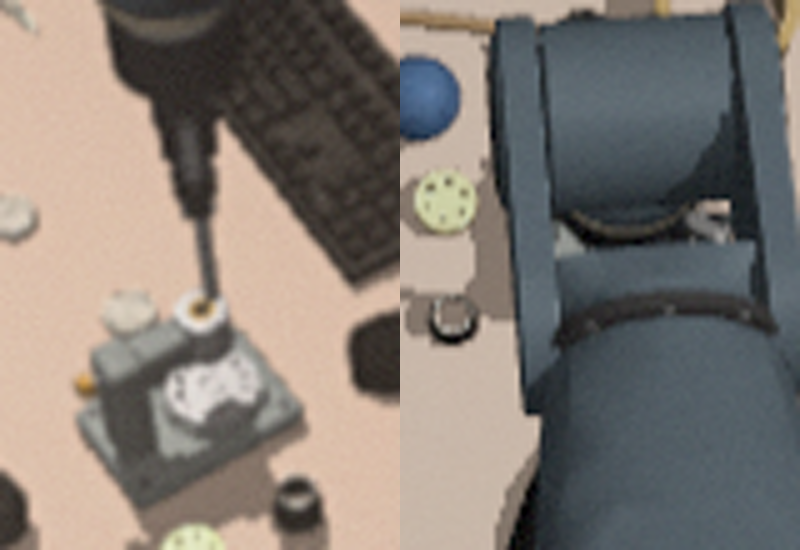

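Emit:
{"method": "jog_arm", "body": {"commands": [[-3,-2,4,0,0,0],[-3,-2,4,0,0,0],[-1,0,3,0,0,0],[0,0,0,0,0,0],[0,0,0,0,0,0]]}}

```text
time: 4.47
eef_pos: [649.2, 72.5, 392.4]
orientation: [0.178, 0.984, -0.0, -0.0]
contact_force: [-0.6, 0.2, -0.4]
finger_gap: 16.3
grip_force: 58.6
```

```bash
python3 - <<'E'
from h import *
go(650.6,69.5,392)
s=np.mean([vision.camera("scene").astype(float) for _ in range(4)],0).astype(np.uint8)
cv2.imwrite("pics/s3.png",s)
c=lambda i,x,y:cv2.resize(i[y:y+55,x:x+40],None,fx=10,fy=10,interpolation=cv2.INTER_CUBIC)
o=cv2.imread("pics/scene0.png")
cv2.imwrite("pics/crop4.png",np.hstack([c(s,255,155),c(o,255,155)]))
p=status.sense()["eef_pos"]
for z in(272.7,200):print("exp",((proj("scene",p-[0,0,z])-[255,155])*10+4.5).round())
print(((proj("scene",[650.6,69.5,115])-[255,155])*10+4.5).round())
E
```

```text
t 4.47 pos [649.2  72.5 392.4] tool d [-2.3 -2.4  0.4] rot [-0.01 -0.04  0.02] F [-0.6  0.2 -0.4] gap 16.3 grip 58.6097252368927
exp [213. 313.]
exp [193. 172.]
[207. 318.]
```

View pics/crop4.png

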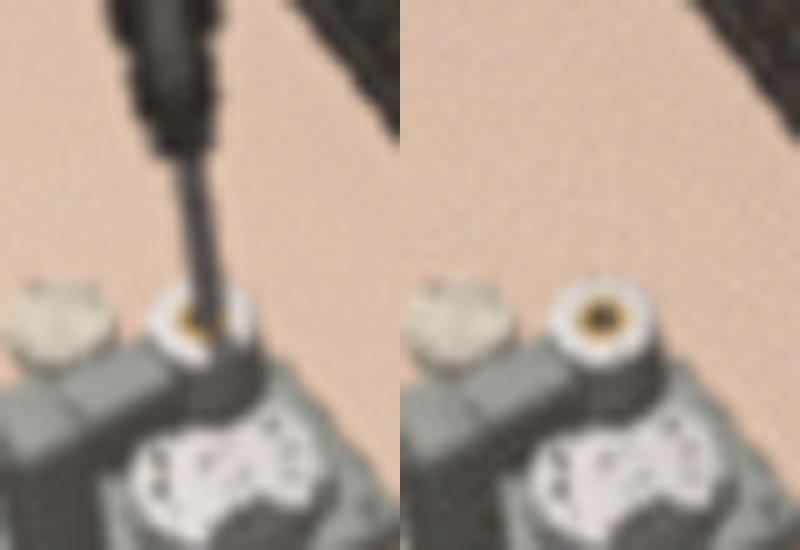

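The shank foot is at about (210,313) in the crop and the bore at (202,318), so the tool should shift about (+2.0, -3.1) mm in world axes. Then I'll probe down gently.

Emit:
{"method": "jog_arm", "body": {"commands": [[-1.5,-1.1,0,0,0,0],[-1.5,-1.1,0,0,0,0],[0,0,1,0,0,0],[0,0,1.5,0,0,0],[0,0,0,0,0,0]]}}

```text
time: 5.08
eef_pos: [651.4, 69.0, 389.8]
orientation: [0.178, 0.984, -0.0, -0.0]
contact_force: [0.3, 0.2, -1.3]
finger_gap: 16.4
grip_force: 58.6
```

Emit:
{"method": "jog_arm", "body": {"commands": [[0,0,1.5,0,0,0],[0,0,1.5,0,0,0],[0,0,1,0,0,0],[0,0,0,0,0,0],[0,0,0,0,0,0]]}}

```text
time: 5.5
eef_pos: [651.4, 69.1, 386.1]
orientation: [0.178, 0.984, -0.0, -0.0]
contact_force: [0.3, -0.2, -0.9]
finger_gap: 16.2
grip_force: 58.6
```

```bash
python3 -c "
from h import *
go(651.2,69.4,380)"
```

```text
t 5.5 pos [651.4  69.1 386.1] tool d [0.3 0.3 6.1] rot [-0.   -0.01 -0.  ] F [ 0.3 -0.2 -0.9] gap 16.2 grip 58.60941231250763
```

Emit:
{"method": "jog_arm", "body": {"commands": [[0,0,1,0,0,0],[0,0,1,0,0,0],[0,0,1,0,0,0],[0,0,0,0,0,0],[0,0,0,0,0,0]]}}

```text
time: 5.92
eef_pos: [651.4, 69.0, 383.1]
orientation: [0.178, 0.984, -0.0, -0.0]
contact_force: [-0.9, -0.5, -0.9]
finger_gap: 16.2
grip_force: 58.6
```

```bash
python3 -c "
from h import *
go(651.2,69.4,380)"
```

```text
t 5.92 pos [651.4  69.  383.1] tool d [0.3 0.3 3.1] rot [-0.   -0.   -0.01] F [-0.9 -0.5 -0.9] gap 16.2 grip 58.61024558544159
```

Emit:
{"method": "jog_arm", "body": {"commands": [[0,0,1,0,0,0],[0,0,1,0,0,0],[0,0,1,0,0,0],[0,0,1,0,0,0],[0,0,0,0,0,0]]}}

```text
time: 6.33
eef_pos: [651.4, 69.0, 378.9]
orientation: [0.178, 0.984, -0.0, -0.0]
contact_force: [0.2, -0.1, -1.6]
finger_gap: 16.6
grip_force: 58.6
```

Emit:
{"method": "jog_arm", "body": {"commands": [[0,0,1,0,0,0],[0,0,2,0,0,0],[0,0,2,0,0,0],[0,0,0,0,0,0],[0,0,0,0,0,0]]}}

```text
time: 6.75
eef_pos: [651.4, 69.0, 374.0]
orientation: [0.178, 0.984, -0.0, -0.0]
contact_force: [-0.8, -0.0, -0.7]
finger_gap: 16.6
grip_force: 58.6
```

```bash
python3 -c "
from h import *
go(651.2,69.4,380)
print(status.sense()['torque'])
s=np.mean([vision.camera('scene').astype(float) for _ in range(4)],0).astype(np.uint8)
c=lambda i,x,y:cv2.resize(i[y:y+55,x:x+40],None,fx=10,fy=10,interpolation=cv2.INTER_CUBIC)
cv2.imwrite('pics/crop5.png',c(s,255,155))"
```

```text
t 6.75 pos [651.4  69.  374. ] tool d [ 0.3  0.3 -6. ] rot [-0.   -0.01 -0.01] F [-0.8 -0.  -0.7] gap 16.6 grip 58.6095929145813
[-0.01045484  0.00484225  0.01630071]
```

View pics/crop5.png

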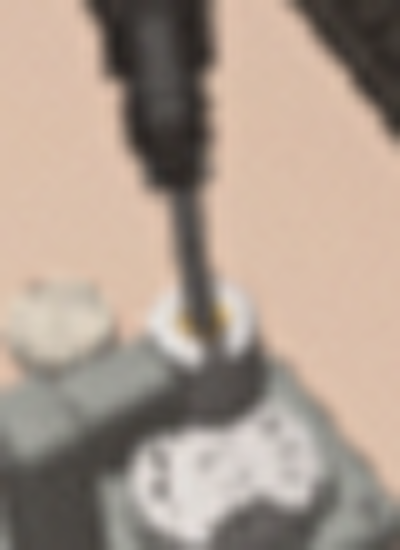

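The shank enters the gold bore ring at crop (205,320). The foot is about 13 mm below the mouth with no force, so this punch fits and I'll carry on down.

Emit:
{"method": "jog_arm", "body": {"commands": [[0,0,3,0,0,0],[0,0,4,0,0,0],[0,0,5,0,0,0],[0,0,4,0,0,0],[0,0,2,0,0,0]]}}

```text
time: 7.37
eef_pos: [651.3, 69.0, 355.1]
orientation: [0.178, 0.984, -0.0, -0.001]
contact_force: [-0.4, -0.2, -1.3]
finger_gap: 16.4
grip_force: 58.6
```

Emit:
{"method": "jog_arm", "body": {"commands": [[0,0,4,0,0,0],[0,0,5,0,0,0],[0,0,5,0,0,0],[0,0,4,0,0,0],[0,0,2,0,0,0]]}}

```text
time: 7.78
eef_pos: [651.3, 69.0, 335.3]
orientation: [0.178, 0.984, -0.0, -0.0]
contact_force: [0.1, -0.5, -0.4]
finger_gap: 16.6
grip_force: 58.6
```

Emit:
{"method": "jog_arm", "body": {"commands": [[0,0,4,0,0,0],[0,0,5,0,0,0],[0,0,5,0,0,0],[0,0,4,0,0,0],[0,0,2,0,0,0]]}}

```text
time: 8.2
eef_pos: [651.3, 69.0, 315.4]
orientation: [0.178, 0.984, -0.0, -0.0]
contact_force: [-0.3, -0.1, -1.6]
finger_gap: 16.2
grip_force: 58.6
```

```bash
python3 -c "
from h import *
go(651.2,69.4,302.7)
print(status.sense()['torque'])"
```

```text
t 8.2 pos [651.3  69.  315.4] tool d [ 0.3  0.3 12.7] rot [-0.01 -0.03 -0.01] F [-0.3 -0.1 -1.6] gap 16.2 grip 58.60867917537689
[ 0.02359321  0.00687711 -0.00305777]
```

Emit:
{"method": "jog_arm", "body": {"commands": [[0,0,3,0,0,0],[0,0,3,0,0,0],[0,0,3,0,0,0],[0,0,1,0,0,0],[0,0,0,0,0,0]]}}

```text
time: 8.62
eef_pos: [651.4, 69.0, 305.8]
orientation: [0.178, 0.984, -0.0, -0.0]
contact_force: [-1.1, 0.0, -1.9]
finger_gap: 16.4
grip_force: 58.6
```

Emit:
{"method": "jog_arm", "body": {"commands": [[0,0,1,0,0,0],[0,0,1,0,0,0],[0,0,0.5,0,0,0],[0,0,0,0,0,0],[0,0,0,0,0,0]]}}

```text
time: 9.03
eef_pos: [651.4, 69.0, 303.6]
orientation: [0.178, 0.984, -0.0, -0.0]
contact_force: [-1.4, 0.1, -0.5]
finger_gap: 16.4
grip_force: 58.6
```

```bash
python3 -c "
from h import *
go(651.2,69.4,302.7)"
```

```text
t 9.03 pos [651.4  69.  303.6] tool d [0.3 0.3 0.9] rot [-0.01 -0.01 -0.01] F [-1.4  0.1 -0.5] gap 16.4 grip 58.61206591129303
```

Now for contact with the die plate, in half-millimetre steps.

Emit:
{"method": "jog_arm", "body": {"commands": [[0,0,0.5,0,0,0],[0,0,0,0,0,0],[0,0,0.5,0,0,0],[0,0,0,0,0,0],[0,0,0,0,0,0]]}}

```text
time: 9.45
eef_pos: [651.4, 69.0, 302.8]
orientation: [0.178, 0.984, -0.0, 0.0]
contact_force: [-2.2, -0.7, 2.0]
finger_gap: 16.7
grip_force: 58.8
```

Emit:
{"method": "jog_arm", "body": {"commands": [[0,0,0.5,0,0,0],[0,0,0,0,0,0],[0,0,0.5,0,0,0],[0,0,0,0,0,0],[0,0,0,0,0,0]]}}

```text
time: 9.87
eef_pos: [651.4, 69.0, 302.7]
orientation: [0.178, 0.984, -0.0, 0.0]
contact_force: [-5.6, -2.4, 9.7]
finger_gap: 16.5
grip_force: 59.7
```

The foot rests on the die at z 302.7, exactly as predicted, with 9.7 N. I'll draw it up by about 30 mm.

Emit:
{"method": "jog_arm", "body": {"commands": [[0,0,-1,0,0,0],[0,0,-2,0,0,0],[0,0,-4,0,0,0],[0,0,-5,0,0,0],[0,0,-3,0,0,0]]}}

```text
time: 10.28
eef_pos: [651.4, 69.0, 317.2]
orientation: [0.178, 0.984, -0.0, -0.0]
contact_force: [-0.9, -0.7, -2.9]
finger_gap: 16.3
grip_force: 58.6
```

Emit:
{"method": "jog_arm", "body": {"commands": [[0,0,-4,0,0,0],[0,0,-5,0,0,0],[0,0,-4,0,0,0],[0,0,-2.4,0,0,0],[0,0,0,0,0,0]]}}

```text
time: 10.7
eef_pos: [651.5, 69.0, 332.9]
orientation: [0.178, 0.984, 0.0, 0.0]
contact_force: [-3.3, 0.2, 0.2]
finger_gap: 16.2
grip_force: 58.6
```

Emit:
{"method": "jog_arm", "body": {"commands": [[0,0,0,0,0,0],[0,0,0,0,0,0],[0,0,0,0,0,0],[0,0,0,0,0,0],[0,0,0,0,0,0]]}}

```text
time: 11.12
eef_pos: [651.4, 69.1, 332.0]
orientation: [0.178, 0.984, 0.0, -0.0]
contact_force: [-0.3, -0.0, -0.6]
finger_gap: 16.2
grip_force: 58.6
```

```bash
python3 - <<'E'
from h import *
go(651.4,69,332.2)
s=np.mean([vision.camera('scene').astype(float) for _ in range(4)],0).astype(np.uint8)
c=lambda i,x,y,w,h,k:cv2.resize(i[y:y+h,x:x+w],None,fx=k,fy=k,interpolation=cv2.INTER_CUBIC)
cv2.imwrite('pics/crop6.png',np.hstack([c(s,255,155,40,55,10),c(s,320,180,60,83,6.63)[:550,:398]]))
go(651.4,69,332.2)
E
```

```text
t 11.12 pos [651.4  69.1 332. ] tool d [ 0.  -0.1 -0.2] rot [ 0.   -0.   -0.01] F [-0.3 -0.  -0.6] gap 16.2 grip 58.590402603149414
t 11.32 pos [651.4  69.1 332. ] tool d [ 0.  -0.1 -0.2] rot [ 0. -0. -0.] F [ 0.1 -0.5 -0.8] gap 15.8 grip 58.58689248561859
```

View pics/crop6.png

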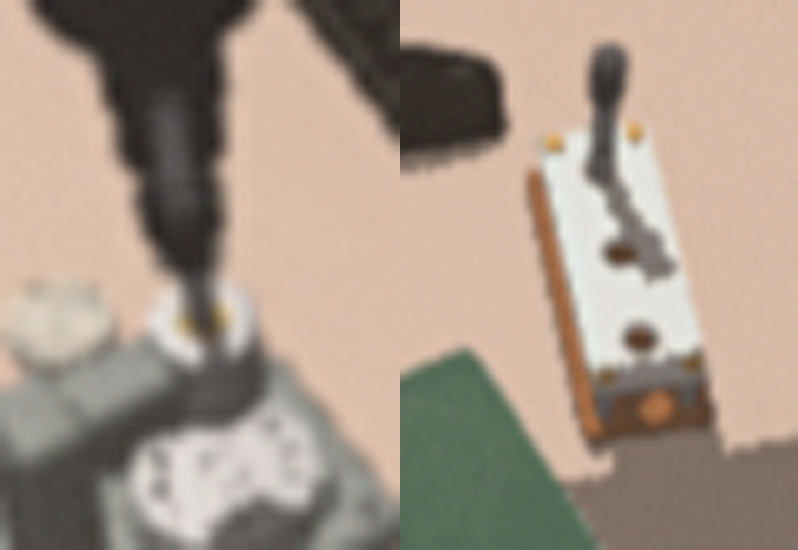

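The picture shows the punch still in the bore ring at crop (203,318). The stand has not moved, and the thick punch stands upright in the rack at crop (607,100). The foot is 29.3 mm above the die and almost no force acts on the stand, so I'm handing in.

```bash
python3 -c "
from station import robot
print(robot.close_job())"
```

```text
the job is handed in; nothing more can be done
None
```

The job is handed in: the punch that fits went down onto the die and is now held in the guide with its foot about 29 mm above the die, almost force-free, and the other punch was never touched and stands in the rack.

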